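# Fit the blind cover into a floor gully under its keeper

## Task

Fit the solid cover with the red grip into the floor gully: tip it up to about 30 degrees, feed its low edge into the collar and under the brass keeper tongue, then lower the high side under control, without letting it drop, until it lies flat on its seat. Leave the slotted grate on the stand and everything else where it is.

Things in the scene. Friction and masses are not known exactly. Their poses are not given: they have to be found in the camera images.
- cover_grip (a point): middle of the red grip bar of the solid cover: bar 70 mm long (along the cover's y), 12 mm thick (along x), 18 mm high, bridged on two 12 mm square posts at its ends, 17 mm clear of the disc's upper face. This point is on the disc's axis, 33 mm above the disc's underside. z: disc's normal, on the grip side; on the stand x points up the slope.
- cover_disc (a point): centre of the solid cover's flat underside, same axes as cover_grip. The cover is a plain grey cast disc, 126 mm in diameter, 7 mm thick, 0.24 to 0.48 kg, that starts lying on the sloping stand; its round edge may face any way in the gully.
- seat (a point): centre of the gully's seat, the flat ring ledge the cover lies on, 100 mm above the bench inside a round steel collar: inner diameter 132 mm (3 mm play all round), outer 152 mm, rim 26 mm above the seat. z is up; x points away from the keeper, roughly away from the robot. Fixed. Below: a 176 mm flange, a dark pot, a 180 mm square plywood board and an outlet pipe towards +x.
- keeper (a point): middle of the inner edge of the brass keeper tongue's underside, 54 mm from the seat's centre on its -x side and 13 mm above the seat; same axes as seat. The tongue is 46 mm wide (along y), 4 mm thick and stands 12 mm inward from the collar wall, so the cover cannot go in flat: its edge must go below the tongue tipped. The keeper's plate lies on the rim, 3 mm high.
- stand: fixed blue steel stand, 300 mm wide (along y), about 140 mm deep, its plate sloping 30 degrees down towards the robot (-x), a 10 mm high fence along the low edge. Origin on the bench below its middle, where the plate is 62 mm up. Cover and grate lie on it side by side, 148 mm apart, either way round; the cover's normal leans 30 degrees towards the robot.
- grate_mid (a point): centre of the slotted steel grate on the stand, 126 mm in diameter and 7 mm thick, no grip; leave it.
- level_mid (a point): centre of the yellow spirit level standing on edge on the bench, 250 x 24 x 50 mm, long along its x; leave it.
- wrench_mid (a point): middle of the red pipe wrench lying on the bench, about 250 mm long (along its x), 24 mm high; leave it.
- valve_mid (a point): middle of the brass ball valve with a red lever, 78 mm long, 57 mm high; leave it.
- tin_mid (a point): centre of the green-labelled tin of jointing paste, 72 mm in diameter, 85 mm high; leave it.
- offcut_mid (a point): centre of the copper pipe offcut lying on the bench, 35 mm in diameter, 150 mm long (along its x); leave it.
- tape_mid (a point): centre of the yellow tape measure, 62 x 40 x 60 mm; leave it.
There are look-alikes about, which are no part of the job. Of the things that look like the part that bears cover_grip, the smaller one is meant.

How it is judged:
By the outcome, as a careful person would: the job done as asked, in the order asked, and still so for the second after the job is handed in, with the robot touching nothing.
It also fails if it takes over 48 s, if anything falls off the work surface, if the arm or the gripper's body presses on something with over 40 N, if the wrist force passes 120 N, or if a joint passes its speed limit or range.

## Robot

A 6-joint arm with a two-finger parallel gripper is mounted at the origin on the work surface. World frame = base frame: x ahead of the robot, y to its left, z up, the work surface at z = 0. Lengths are in m, angles in degrees, forces in N, time in s.
With the tool pointing down it reaches from about 0.35 to 0.925 m from the base axis. Payload 6.4 kg.
Tool frame: the origin (TCP) lies midway between the tips of the shut fingers; the grasp point (between the pads) lies 19 mm behind it; z points along the fingers, y is the line along which they close (so a half turn about z gives the same grasp; the last joint's range is limited). The gripper opens to 94 mm and grips with 3 to 60 N. Pads are 16 mm wide; open, the fingers measure 119 mm over their backs; the gripper's body (75 mm by 177 mm) begins 78 mm behind the grasp point.
Start: joints at [65.025, 14.043, 89.255, -0, 76.702, -9.975], TCP at [0.168, 0.628, 0.205] pointing down, gripper open.
Joint ranges: [-179.41, 179.41], [-58.25, 129.5], [7.25, 145.43], [-54.29, 234.29], [11.92, 165.04], [-157.13, 157.13]. Speed limits (degrees/s): [147.25, 147.25, 180, 180, 180, 180].

## Interface

Orientations are given as a 3x3 rotation matrix whose columns are the frame's x, y, z axes.
In Python, from rig import * gives the robot as it stands.
- The arm moves only by the tool drive_tool, never from a script. Its argument "plan" is a list that holds one entry, the list of rows, each a list of 7 numbers: the turn, a rotation vector about the tool's x, y, z in rad, then the shift along the tool's x, y, z in mm, then the opening, from -1 (shut) to 1 (fully open). In form: [[[ax, ay, az, dx, dy, dz, hand], ...]]. A call has exactly 5 rows; each row is the pose to reach, as a shift and turn from the pose commanded when the call began, along the tool's axes at that moment; what a row does not reach only later rows make up. A row lasts 1/10 s, in which the tool goes at most 50 mm and 8.59 degrees, less where a joint would pass 70% of its speed; a pose out of reach is approached as far as the arm can. A call with a gripper value outside its range is refused whole. The fingers move at their own pace and stop on an object; "squeeze" is the grip in N (left out, the last holds). Time passes only in rows, so rows that repeat a pose let the fingers close, or fill a call up. It gives the time, the measured TCP pose, the force, the opening and the grip force at its end, in the units of the state.
- get_state(): the state, without advancing time (a new reading comes with each control period).
- get_image(name): name is "scene" or "top"; returns (picture, depth): 384x512x3 uint8, red, green, blue; 384x512 float32, m along the optical axis (not along the pixel's ray), 0 where there is no reading.
- calibration(name): a dict with "fx", "fy", "cx", "cy" (pixels), "k1" (the pictures are not rectified: a ray, as slopes to the right and down, at radius r is drawn at 1 + k1 r^2 times it, then the intrinsics apply), "xyz" and "attitude" of the camera in the world. Camera axes: x right, y down, z forward; pixel columns grow to the right and rows downward; lengths in m; the calibration is good to about 2 mm. A picture is of the moment at which its call begins. calibration takes no time and is no camera call.
- job_done(): hands the job in; it is judged then, once.
The state is a dict: "time": time; "joints": joint angles; "qd": joint speeds; "tau": joint torques, N m; "position": TCP position; "ee_rot": TCP orientation; "ft_force": force on the tool from outside, world axes, zero at the start; "wrist_torque": the same for the moment, N m; "grip_width": opening from 0.0 (shut) to 1.0 (fully open); "gripper_force": force on a finger pad.
Only numpy, scipy, OpenCV 4.12 (cv2) and the standard library are available. Lean on these libraries where they do the work, as an engineer would, in place of code of your own. Each camera call takes 0.05 s, during which the arm holds its last target. There are 200 camera calls.

## Working session

There is one attempt and no reset: what is moved stays moved. The work goes in short steps, Python scripts to look and compute and a tool call to move; the robot and the scene stay as the last step left them, time stands still between calls to the robot, and variables do not carry over. Pictures are saved under pics/ and viewed, at most 10 in all, crops included, and the job is handed in when it is done.

Besides the shell and the picture viewer there is one more tool, called after "Call:" as name(argument=value, ...) on one line, values as JSON. drive_tool: Moves the arm, as the interface text tells. Its arguments: {"type":"object","properties":{"plan":{"type":"array"},"squeeze":{"type":"number"}},"required":["plan"]}

```bash
mkdir -p pics; ls
python3 - <<'E'
from rig import *
import cv2, numpy as np
for n in ("scene","top"):
    p,d=get_image(n); np.savez(f"pics/{n}0.npz",p=p,d=d); cv2.imwrite(f"pics/{n}0.png",cv2.cvtColor(p,cv2.COLOR_RGB2BGR)); print(n,calibration(n))
s=get_state(); print(s)
a=cv2.imread("pics/scene0.png");b=cv2.imread("pics/top0.png")
E
```

```text
pics
scene {'fx': 352.9442726880737, 'fy': 352.9442726880737, 'cx': 256.13580434840543, 'cy': 195.7872285969946, 'k1': -0.05895928522625221, 'xyz': array([ 1.14076453, -0.09141588,  0.79227909]), 'attitude': array([[ 0.11429033,  0.73835867, -0.66465344],
       [ 0.99332269, -0.09553364,  0.06467895],
       [-0.0157405 , -0.66760752, -0.74434699]])}
top {'fx': 365.88519476681086, 'fy': 365.88519476681086, 'cx': 262.8039705036097, 'cy': 194.33392117954162, 'k1': -0.09707996460107565, 'xyz': array([ 0.33414864, -0.00754835,  1.02977494]), 'attitude': array([[-0.00617642, -0.97864322,  0.20547335],
       [-0.99998015,  0.00578889, -0.0024871 ],
       [ 0.00124452, -0.20548463, -0.97865955]])}
{'time': 0.1, 'joints': array([ 6.50248007e+01,  1.40751479e+01,  8.93165039e+01, -1.16766263e-03,
        7.67027554e+01, -9.97505850e+00]), 'qd': array([-0.02426448,  0.05341096, -0.1500118 ,  0.06753045, -0.15697253,
       -0.04061047]), 'tau': array([-7.10773820e-04, -4.16914773e+01, -3.15523160e+01,  6.85979775e-02,
        3.09736922e-02, -6.18515355e-05]), 'position': array([0.16800397, 0.62736193, 0.20452439]), 'ee_rot': array([[-9.65926318e-01,  2.58816324e-01, -6.77730401e-04],
       [ 2.58817075e-01,  9.65925186e-01, -1.50201446e-03],
       [ 2.65891003e-04, -1.62624349e-03, -9.99998642e-01]]), 'ft_force': array([0.17574502, 0.15559893, 1.09967449]), 'wrist_torque': array([ 0.01025301, -0.02086153, -0.01611889]), 'gripper_force': 0.0, 'grip_width': 0.9991790573196253}
```

View pics/scene0.png

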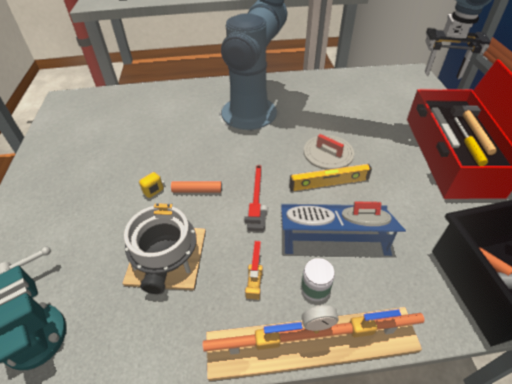

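View pics/top0.png

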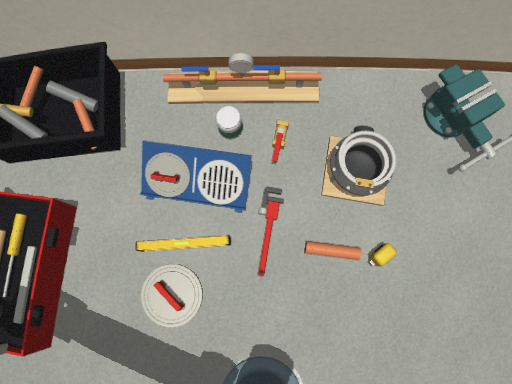

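The pictures show the solid cover with its red grip on the stand at top (166,177), and the grate at (220,182). The gully is at top (362,163) with its brass keeper at (365,183). The larger look-alike lid lies on the bench at (171,295). Next I'll measure them.

```bash
cat > h.py <<'E'
from rig import *
import cv2, numpy as np
def load(n,tag): z=np.load(f"pics/{n}{tag}.npz"); return z['p'],z['d']
def rays(n):
    c=calibration(n); K=np.array([[c['fx'],0,c['cx']],[0,c['fy'],c['cy']],[0,0,1]])
    v,u=np.mgrid[0:384,0:512]
    q=cv2.undistortPoints(np.stack([u,v],-1).reshape(-1,1,2).astype(float),K,np.array([c['k1'],0,0,0,0.])).reshape(384,512,2)
    return np.dstack([q,np.ones((384,512))])@c['attitude'].T, c['xyz']
def cloud(n,d):
    r,o=rays(n); P=o+r*d[...,None]; P[d<=0]=np.nan; return P
def hsv(p): return cv2.cvtColor(p,cv2.COLOR_RGB2HSV)
def circ(x,y):
    A=np.c_[2*x,2*y,np.ones_like(x)]; s=np.linalg.lstsq(A,x*x+y*y,rcond=None)[0]; return s[0],s[1],np.sqrt(s[2]+s[0]**2+s[1]**2)
def plane(Q):
    c=np.median(Q,0)
    for _ in range(4):
        n=np.linalg.svd(Q-c)[2][2]; n*=np.sign(n[2]); e=(Q-c)@n; Q=Q[abs(e)<max(2.*np.median(abs(e)),1e-3)]; c=Q.mean(0)
    return c,n
E
python3 - <<'E'
from h import *
np.set_printoptions(precision=4,suppress=True)
box={'top':dict(st=(135,255,138,215),gu=(322,402,122,208)),'scene':dict(st=(275,410,195,255),gu=(118,205,198,275))}
for n in('top','scene'):
    p,d=load(n,0);P=cloud(n,d);H=hsv(p);h,s,v=[H[...,i].astype(int) for i in range(3)]
    def sub(k):
        m=np.zeros((384,512),bool);a,b,c,e=box[n][k];m[c:e,a:b]=1;return m&np.isfinite(P[...,2])
    st=sub('st');gu=sub('gu')
    red=st&((h<8)|(h>172))&(s>130);blue=st&(h>100)&(h<125)&(s>110)&(P[...,2]>.02)
    grey=st&(s<60)&(v>80)&(P[...,2]>.03)
    R=P[red];print(n,'red',len(R),R.mean(0),R.min(0),R.max(0))
    c,nb=plane(P[blue]);print('blue',len(P[blue]),c,nb,np.degrees(np.arccos(nb[2])))
    near=grey&(np.linalg.norm(P-np.median(R,0),axis=-1)<.085)
    c,nn=plane(P[near]);print('disc top',near.sum(),c,nn,np.degrees(np.arccos(nn[2])))
    hh=(R-c)@nn;print('bar heights',np.percentile(hh,[5,50,90]))
    T=R[hh>np.percentile(hh,90)-.006];cc=T.mean(0);print('bar top mean',len(T),cc,'dir',np.linalg.svd(T-cc)[2][0])
    # disc contour circle in-plane via ray casting
    r,o=rays(n)
    mm=(near|(red)).astype(np.uint8);mm=cv2.morphologyEx(mm,cv2.MORPH_OPEN,np.ones((3,3),np.uint8))
    k=max(cv2.findContours(mm,0,cv2.CHAIN_APPROX_NONE)[0],key=cv2.contourArea)[:,0]
    rr=r[k[:,1],k[:,0]];X=o+rr*(((c-o)@nn)/(rr@nn))[:,None]
    ex=np.array([0,1,0])-nn*nn[1];ex/=np.linalg.norm(ex);ey=np.cross(nn,ex)
    x,y,rad=circ((X-c)@ex,(X-c)@ey);print('disc centre(top)',c+x*ex+y*ey,'r',rad)
    rim=gu&(P[...,2]>.118)&(P[...,2]<.1275)&(s<60);Q=P[rim]
    ctr=Q.mean(0)
    for _ in range(3):
        # edges: bin by angle mid-radius
        rad=np.hypot(*(Q[:,:2]-ctr[:2]).T);Q=Q[(rad>.060)&(rad<.084)];ctr[:2]=circ(Q[:,0],Q[:,1])[:2]
    print('rim',len(Q),circ(Q[:,0],Q[:,1]),np.median(Q[:,2]))
    br=gu&(h>15)&(h<32)&(s>120)&(P[...,2]>.10);B=P[br];print('brass',len(B),B.mean(0),B.min(0),B.max(0))
    ww=B.mean(0)[:2]-ctr[:2];print('keeper dir',np.linalg.norm(ww),np.degrees(np.arctan2(ww[1],ww[0])))
E
python3 - <<'E'
import cv2
a=cv2.imread("pics/top0.png");b=cv2.imread("pics/scene0.png")
f=lambda i,x,y:cv2.resize(i[y:y+100,x:x+133],(400,300),interpolation=2)
cv2.imwrite("pics/c0.png",cv2.vconcat([cv2.hconcat([f(a,130,130),f(a,300,115)]),cv2.hconcat([f(b,275,175),f(b,95,195)])]))
E
```

```text
top red 168 [0.5798 0.2525 0.0915] [0.5674 0.218  0.0664] [0.5999 0.2877 0.1   ]
blue 2350 [0.6108 0.1714 0.0734] [-0.4897  0.0767  0.8685] 29.713780277027503
disc top 1438 [0.5946 0.2505 0.0647] [-0.4921  0.0736  0.8674] 29.842326593605044
bar heights [0.0116 0.0343 0.0369]
bar top mean 115 [0.5764 0.2534 0.0948] dir [-0.1403 -0.9901  0.0095]
disc centre(top) [0.594  0.2527 0.0642] r 0.0625761036238048
rim 429 (np.float64(0.6190609530661763), np.float64(-0.2803722392723344), np.float64(0.07097611495129161)) 0.12587757038030822
brass 109 [ 0.5542 -0.2694  0.1255] [ 0.5403 -0.2905  0.1153] [ 0.568  -0.2471  0.1345]
keeper dir 0.06576257831832057 170.42323573406645
scene red 204 [0.584  0.2536 0.0865] [0.5716 0.2191 0.0665] [0.6009 0.2866 0.0976]
blue 830 [0.6303 0.1618 0.0849] [-0.4906  0.0772  0.868 ] 29.776407572399137
disc top 695 [0.6017 0.2494 0.0688] [-0.4835  0.0715  0.8724] 29.256792014715145
bar heights [0.0061 0.0257 0.0343]
bar top mean 76 [0.5796 0.2541 0.0936] dir [ 0.1529  0.9882 -0.008 ]
disc centre(top) [0.5857 0.2624 0.0588] r 0.0711643569252936
rim 620 (np.float64(0.6222220010215417), np.float64(-0.2803903091583482), np.float64(0.07110224525521228)) 0.12462405867533399
brass 145 [ 0.5563 -0.2694  0.1215] [ 0.5428 -0.2922  0.1007] [ 0.5683 -0.247   0.1318]
keeper dir 0.06679402992169413 170.54231729898981
```

View pics/c0.png

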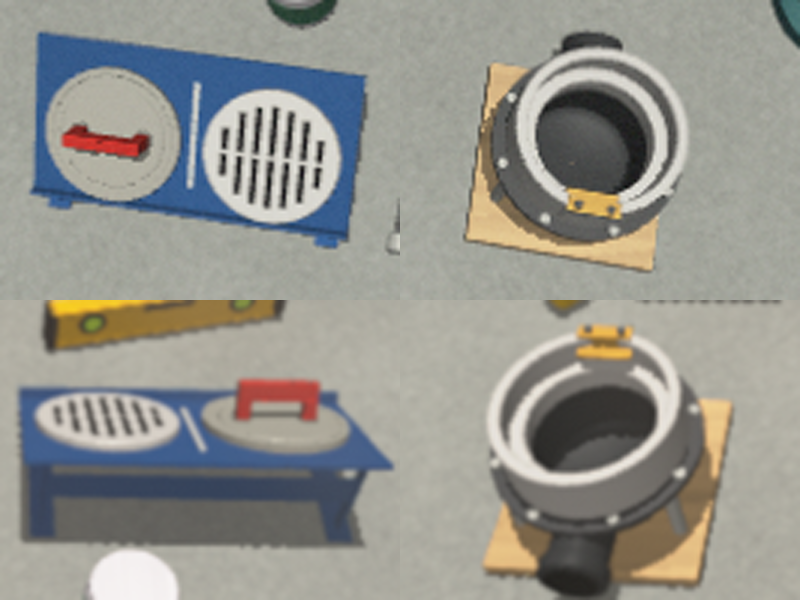

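```bash
cat > t.py <<'E'
from h import *
from scipy.spatial.transform import Rotation as Ro
np.set_printoptions(precision=4,suppress=True)
def frame(psi,th):  # cover axes: yaw psi, low side at -x by th
    return (Ro.from_euler('z',psi,degrees=True)*Ro.from_euler('y',-th,degrees=True)).as_matrix()
def tool(psi,th):
    C=frame(psi,th); return np.c_[C[:,1],C[:,0],-C[:,2]]
def tcp_from_grip(g,psi,th): return np.asarray(g)-.019*frame(psi,th)[:,2]
def rel(p,R,s=None):
    s=s or get_state(); A=s['ee_rot']; 
    rv=Ro.from_matrix(A.T@R).as_rotvec(); d=A.T@(np.asarray(p)-s['position'])*1000
    print('rv',rv,'deg',round(np.degrees(np.linalg.norm(rv)),1),'mm',d.round(2),'len',round(np.linalg.norm(d),1))
E
python3 - <<'E'
from t import *
p,d=load('top',0);P=cloud('top',d);print('toolbox zmax',np.nanmax(P[195:360,0:75,2]), P[350,50],P[290,20])
p,d=load('scene',0);P=cloud('scene',d);print('toolbox scene zmax',np.nanpercentile(P[70:190,410:505,2],[90,99]))
g=np.array([.582,.253,.087]);R=tool(-8.8,30)
T=tcp_from_grip(g,-8.8,30);n=frame(-8.8,30)[:,2];print(T,T+.08*n)
rel([.25,.45,.33],R);rel(T+.08*n,R)
E
```

```text
toolbox zmax 0.23998419586681308 [0.1117 0.5834 0.0024] [0.2796 0.6192 0.1039]
toolbox scene zmax [0.1337 0.2182]
[0.5914 0.2515 0.0705] [0.5519 0.2577 0.1398]
rv [-0.4275 -0.3813  1.4268] deg 88.1 mm [-125.07 -150.3  -125.26] len 232.2
rv [-0.4275 -0.3813  1.4268] deg 88.1 mm [-466.48 -257.65   64.99] len 536.8
```

Call:
drive_tool(plan=[[[0,0,0,0,0,-50,-0.2],[-0.06,-0.05,0.2,-30,-40,-85,-0.2],[-0.12,-0.11,0.4,-60,-75,-110,-0.2],[-0.18,-0.16,0.59,-90,-110,-125,-0.2],[-0.22,-0.2,0.74,-125,-140,-125,-0.2]]], squeeze=30)

```text
time: 0.6
position: [0.2495, 0.4654, 0.3327]
ee_rot: [[-0.668, 0.712, 0.215], [0.738, 0.672, 0.068], [-0.096, 0.204, -0.974]]
ft_force: [-0.0, -0.7, -0.1]
grip_width: 0.607
gripper_force: 0.0
```

Run:
```python
from t import *
g=np.array([.582,.253,.087]);R=tool(-8.8,30)
T=tcp_from_grip(g,-8.8,30);n=frame(-8.8,30)[:,2]
s=get_state();print(s['time'],s['position'],s['grip_width'],s['joints']);rel(T+.08*n,R)
```

```text
0.6 [0.2495 0.4654 0.3327] 0.6070139797578601 [ 53.5917 -13.2046 104.2599  -7.7875  78.4525  11.7212]
rv [-0.253  -0.234   0.8646] deg 53.3 mm [-336.75   36.54  238.83] len 414.5
```

Call:
drive_tool(plan=[[[-0.03,-0.03,0.12,-40,4,20,-0.4],[-0.07,-0.06,0.24,-80,8,45,-0.4],[-0.11,-0.1,0.37,-120,12,75,-0.4],[-0.14,-0.13,0.5,-160,16,105,-0.4],[-0.18,-0.17,0.62,-200,20,130,-0.4]]])

```text
time: 1.1
position: [0.4256, 0.3394, 0.2248]
ee_rot: [[-0.092, 0.898, 0.429], [0.994, 0.109, -0.016], [-0.062, 0.425, -0.903]]
ft_force: [0.7, 0.1, 0.4]
grip_width: 0.302
gripper_force: 0.0
```

Run:
```python
from t import *
g=np.array([.582,.253,.087]);R=tool(-8.8,30)
T=tcp_from_grip(g,-8.8,30);n=frame(-8.8,30)[:,2]
s=get_state();print(s['time'],s['position'],s['joints']);rel(T+.08*n,R)
```

```text
1.1 [0.4256 0.3394 0.2248] [ 34.2359 -12.1349 116.6045 -17.932   55.9137  35.6975]
rv [-0.0755 -0.0595  0.2462] deg 15.1 mm [-87.64  68.38 132.3 ] len 172.8
```

Call:
drive_tool(plan=[[[-0.03,-0.02,0.1,-22,17,33,-0.3],[-0.06,-0.04,0.18,-44,34,66,-0.3],[-0.07,-0.06,0.24,-66,51,99,-0.3],[-0.075,-0.06,0.245,-88,68,132,-0.3],[-0.075,-0.06,0.245,-88,68,132,-0.3]]])

```text
time: 1.6
position: [0.5512, 0.2562, 0.1372]
ee_rot: [[0.151, 0.86, 0.488], [0.988, -0.129, -0.079], [-0.005, 0.494, -0.869]]
ft_force: [0.1, -0.3, -1.3]
grip_width: 0.348
gripper_force: 0.0
```

Run:
```python
from t import *
g=np.array([.582,.253,.087]);R=tool(-8.8,30)
T=tcp_from_grip(g,-8.8,30);n=frame(-8.8,30)[:,2]
s=get_state();print(s['time'],s['position'],s['joints'],s['grip_width']);rel(T+.08*n,R);rel(T,R)
for k in('scene','top'):
    p,d=get_image(k);np.savez(f"pics/{k}1.npz",p=p,d=d)
    x,y=(285,150) if k=='scene' else (110,110)
    cv2.imwrite(f"pics/{k}1.png",cv2.resize(cv2.cvtColor(p[y:y+120,x:x+130],cv2.COLOR_RGB2BGR),(390,360),interpolation=2))
cv2.imwrite("pics/d1.png",cv2.hconcat([cv2.imread("pics/scene1.png"),cv2.imread("pics/top1.png")]))
```

```text
1.6 [0.5512 0.2562 0.1372] [ 20.8557   0.9247 115.5153 -22.8489  39.6547  44.1019] 0.3476311226909968
rv [-0.0068  0.0038  0.0041] deg 0.5 mm [ 1.5   1.64 -2.04] len 3.0
rv [-0.0068  0.0038  0.0041] deg 0.5 mm [ 1.8   2.19 77.96] len 78.0
```

View pics/d1.png

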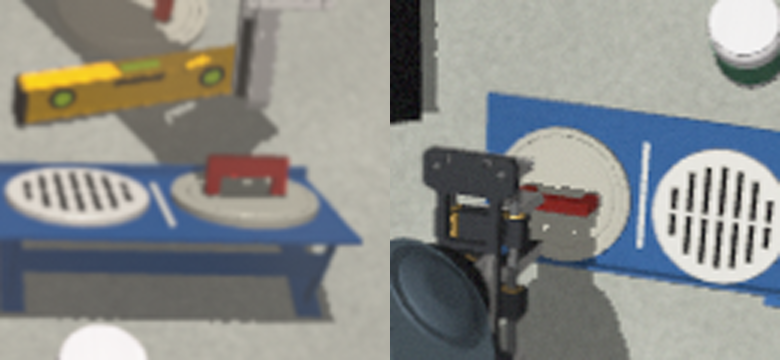

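Run:
```python
from t import *
s=get_state()
def proj(k,X):
    c=calibration(k);K=np.array([[c['fx'],0,c['cx']],[0,c['fy'],c['cy']],[0,0,1]]);A=c['attitude'].T
    return cv2.projectPoints(np.array([X]),cv2.Rodrigues(A)[0],-A@c['xyz'],K,np.array([c['k1'],0,0,0]))[0].ravel()
for k,o in(('scene',(285,150)),('top',(110,110))):
    print(k,(proj(k,s['position'])-o)*3, (proj(k,np.array([.582,.253,.087]))-o)*3,(proj(k,s['position']-.1*s['ee_rot'][:,2])-o)*3)
```

```text
scene [253.2612  97.7341] [244.9583 166.44  ] [265.6586 -18.4234]
top [138.4282 220.1267] [163.5977 200.003 ] [ 92.6864 256.5635]
```

The pictures show the fingers in line with the bar: the fingertip appears at crop (253,98) in scene, where it projects, and the bar is at about (247,170). I'll go down along the tool axis.

Call:
drive_tool(plan=[[[-0.007,0.004,0.004,2,2,20,-0.3],[-0.007,0.004,0.004,2,2,40,-0.3],[-0.007,0.004,0.004,2,2,58,-0.3],[-0.007,0.004,0.004,2,2,70,-0.3],[-0.007,0.004,0.004,2,2,77,-0.3]]])

```text
time: 2.2
position: [0.5908, 0.2562, 0.0756]
ee_rot: [[0.147, 0.853, 0.5], [0.989, -0.129, -0.071], [0.004, 0.505, -0.863]]
ft_force: [-0.4, -0.1, 0.4]
grip_width: 0.351
gripper_force: 0.0
```

Run:
```python
from t import *
g=np.array([.582,.253,.087]);R=tool(-8.8,30)
T=tcp_from_grip(g,-8.8,30)
s=get_state();print(s['time'],s['position'],s['ft_force'],s['grip_width']);rel(T,R)
```

```text
2.2 [0.5908 0.2562 0.0756] [-0.3936 -0.0551  0.4254] 0.35116033814995395
rv [ 0.0059 -0.0061  0.003 ] deg 0.5 mm [-4.56 -1.45  4.99] len 6.9
```

Call:
drive_tool(plan=[[[0,0,0,-1,0,0,-0.3],[0,0,0,-3,0,0,-0.3],[0,0,0,-4,0,0,-0.3],[0,0,0,-4,0,0,-0.3],[0,0,0,-4,0,0,-0.3]]])

```text
time: 2.7
position: [0.5906, 0.2516, 0.0763]
ee_rot: [[0.148, 0.853, 0.501], [0.989, -0.13, -0.072], [0.004, 0.506, -0.863]]
ft_force: [-0.4, 0.6, -0.5]
grip_width: 0.349
gripper_force: 0.0
```

Run:
```python
from t import *
g=np.array([.582,.253,.087]);R=tool(-8.8,30)
T=tcp_from_grip(g,-8.8,30)
s=get_state();print(s['time'],s['position'],s['ft_force'],s['grip_width']);rel(T,R)
```

```text
2.7 [0.5906 0.2516 0.0763] [-0.4168  0.5665 -0.4669] 0.349452470519499
rv [ 0.0065 -0.0058  0.002 ] deg 0.5 mm [-0.   -2.17  5.35] len 5.8
```

Call:
drive_tool(plan=[[[0.006,-0.006,0.002,0,-2,3,-0.3],[0.006,-0.006,0.002,0,-2,5,-0.3],[0.006,-0.006,0.002,0,-2,5,-0.3],[0.006,-0.006,0.002,0,-2,5,-1],[0.006,-0.006,0.002,0,-2,5,-1]]], squeeze=30)

```text
time: 3.2
position: [0.5912, 0.2515, 0.0704]
ee_rot: [[0.153, 0.856, 0.494], [0.988, -0.132, -0.077], [-0.001, 0.5, -0.866]]
ft_force: [0.1, -0.3, 0.8]
grip_width: 0.215
gripper_force: 0.0
```

Call:
drive_tool(plan=[[[0,0,0,0,0,0,-1],[0,0,0,0,0,0,-1],[0,0,0,0,0,0,-1],[0,0,0,0,0,0,-1],[0,0,0,0,0,0,-1]]], squeeze=45)

```text
time: 3.7
position: [0.5905, 0.2514, 0.0698]
ee_rot: [[0.153, 0.857, 0.492], [0.988, -0.132, -0.077], [-0.001, 0.499, -0.867]]
ft_force: [-5.1, 0.3, 0.9]
grip_width: 0.124
gripper_force: 45.0
```

Run:
```python
from t import *
g=np.array([.582,.253,.087]);R=tool(-8.8,30)
T=tcp_from_grip(g,-8.8,30)
s=get_state();print(s['time'],s['position'],s['ft_force'],s['wrist_torque'],s['grip_width'],s['gripper_force']);rel(T,R)
```

```text
3.7 [0.5905 0.2514 0.0698] [-5.0597  0.3242  0.8844] [ 0.0485  1.0549 -0.0129] 0.12431578352859202 45.00014305114746
rv [-0.0017  0.0012  0.0003] deg 0.1 mm [ 0.31  1.15 -0.19] len 1.2
```

Call:
drive_tool(plan=[[[0,0,0,0,0,-4,-1],[0,0,0,0,0,-12,-1],[0,0,0,0,0,-25,-1],[0,0,0,0,0,-42,-1],[0,0,0,0,0,-60,-1]]])

```text
time: 4.2
position: [0.5612, 0.256, 0.1231]
ee_rot: [[0.153, 0.856, 0.494], [0.988, -0.133, -0.077], [-0.0, 0.5, -0.866]]
ft_force: [0.0, -0.1, -2.3]
grip_width: 0.123
gripper_force: 45.0
```

Call:
drive_tool(plan=[[[0,0,0,0,10,-17,-1],[0,0,0,0,20,-34,-1],[0,0,0,0,30,-52,-1],[0,0,0,0,40,-69,-1],[0,0,0,0,40,-69,-1]]])

```text
time: 4.7
position: [0.5637, 0.2569, 0.2068]
ee_rot: [[0.153, 0.852, 0.5], [0.988, -0.133, -0.074], [0.003, 0.506, -0.863]]
ft_force: [0.5, 0.0, -2.2]
grip_width: 0.124
gripper_force: 45.0
```

Run:
```python
from t import *
s=get_state();print(s['time'],s['position'],s['ft_force'],s['wrist_torque'],s['grip_width'],s['gripper_force'])
# staging: seat centre est, low edge 60mm above seat
gs=np.array([.6205,-.2804,.1]);F=frame(-9.5,0)
def grip(xl,zl,th):
    C=frame(-9.5,th);return gs+F@np.array([xl,0,zl])/1000+C@np.array([.063,0,.033])
for a in((-46,60),(-46,20)):
    g=grip(*a,30);print(g);rel(tcp_from_grip(g,-9.5,30),tool(-9.5,30))
g=grip(-46,80,30)+[0,.13,0];rel(tcp_from_grip(g,-9.5,30),tool(-9.5,30))
```

```text
4.7 [0.5637 0.2569 0.2068] [ 0.534   0.0476 -2.1813] [0.033  0.504  0.0347] 0.12407812578979145 44.998462200164795
[ 0.6127 -0.2791  0.2201]
rv [ 0.0066 -0.0091  0.0091] deg 0.8 mm [-522.35  119.88   71.94] len 540.7
[ 0.6127 -0.2791  0.1801]
rv [ 0.0066 -0.0091  0.0091] deg 0.8 mm [-522.49   99.65  106.45] len 542.5
rv [ 0.0066 -0.0091  0.0091] deg 0.8 mm [-393.82  112.64   45.01] len 412.1
```

Call:
drive_tool(plan=[[[0,0,0,-20,4,2,-1],[0.002,-0.002,0.002,-55,12,7,-1],[0.004,-0.004,0.004,-95,21,13,-1],[0.006,-0.007,0.007,-135,31,18,-1],[0.006,-0.009,0.009,-175,40,24,-1]]])

```text
time: 5.2
position: [0.5804, 0.0746, 0.2004]
ee_rot: [[0.165, 0.858, 0.486], [0.986, -0.141, -0.085], [-0.004, 0.494, -0.87]]
ft_force: [0.2, 0.2, -1.7]
grip_width: 0.125
gripper_force: 45.0
```

Call:
drive_tool(plan=[[[0,0,0,-40,9,5,-1],[0,0,0,-80,18,11,-1],[0,0,0,-120,27,16,-1],[0,0,0,-155,35,21,-1],[0,0,0,-175,40,24,-1]]])

```text
time: 5.7
position: [0.5973, -0.107, 0.1999]
ee_rot: [[0.168, 0.858, 0.486], [0.986, -0.144, -0.087], [-0.004, 0.493, -0.87]]
ft_force: [0.0, 0.5, -2.3]
grip_width: 0.124
gripper_force: 45.0
```

```bash
cat >> t.py <<'E'
gs=np.array([.6205,-.2804,.1]);PSI=-9.5;F=frame(PSI,0)
def grip(xl,zl,th,S=None,dy=0):
    return (gs if S is None else S)+F@np.array([xl,dy,zl])/1000+frame(PSI,th)@np.array([.063,0,.033])
def go(xl,zl,th,**k):
    g=grip(xl,zl,th,**k);print((xl,zl,th));rel(tcp_from_grip(g,PSI,th),tool(PSI,th))
def where(S=None):
    s=get_state();C=s['ee_rot'];n=-C[:,2];x=C[:,1];g=s['position']+.019*n
    L=g-.033*n-.063*x;th=np.degrees(np.arcsin(x[2]))
    print('t',s['time'],'L',(F.T@(L-(gs if S is None else S))*1000).round(2),'th',round(th,2),'F',s['ft_force'],'M',s['wrist_torque'],'w',round(s['grip_width'],3))
E
python3 - <<'E'
from t import *
where();go(-46,60,30);print(get_state()['joints'])
E
```

```text
t 5.7 L [-99.35 167.14  56.6 ] th 29.57 F [ 0.0406  0.4636 -2.2736] M [ 0.0614  0.5537 -0.0032] w 0.124
(-46, 60, 30)
rv [-0.0076  0.0053 -0.0004] deg 0.5 mm [-167.04   48.04   23.78] len 175.4
[-24.0709  -8.5705 117.2829  10.0695  42.8943 -20.1225]
```

Call:
drive_tool(plan=[[[-0.004,0.002,0,-30,12,4,-1],[-0.008,0.005,0,-70,24,10,-1],[-0.008,0.005,0,-110,35,16,-1],[-0.008,0.005,0,-145,44,21,-1],[-0.008,0.005,0,-167,48,24,-1]]])

```text
time: 6.2
position: [0.6227, -0.2806, 0.2033]
ee_rot: [[0.165, 0.854, 0.494], [0.986, -0.143, -0.083], [-0.0, 0.5, -0.866]]
ft_force: [0.4, 0.4, -2.4]
grip_width: 0.123
gripper_force: 45.0
```

Call:
drive_tool(plan=[[[0,0,0,0,0,0,-1],[0,0,0,0,0,0,-1],[0,0,0,0,0,0,-1],[0,0,0,0,0,0,-1],[0,0,0,0,0,0,-1]]])

```text
time: 6.7
position: [0.6234, -0.2767, 0.2045]
ee_rot: [[0.162, 0.854, 0.495], [0.987, -0.14, -0.081], [0.0, 0.502, -0.865]]
ft_force: [-0.7, -0.4, -2.6]
grip_width: 0.121
gripper_force: 45.0
```

Run:
```python
from t import *
where()
s=get_state();C=s['ee_rot'];n=-C[:,2];g=s['position']+.019*n
print('grip robot',g)
for k in('scene','top'):
    p,d=get_image(k);np.savez(f"pics/{k}2.npz",p=p,d=d);P=cloud(k,d)
    H=hsv(p);h,ss,v=[H[...,i].astype(int) for i in range(3)]
    near=np.linalg.norm(P-g,axis=-1)<.1
    e=(P-g)@n
    red=near&((h<8)|(h>172))&(ss>120)&(abs(e)<.03);R=P[red];print(k,'red',red.sum(),'mean off (cov axes)',((R-g).mean(0))@np.c_[C[:,1],C[:,0],n]*1000, (((R-g)@np.c_[C[:,1],C[:,0],n])*1000).min(0),(((R-g)@np.c_[C[:,1],C[:,0],n])*1000).max(0))
    dk=near&(ss<70)&(abs(e+.026)<.006);c,nn=plane(P[dk]);Q=(P[dk]-g)@np.c_[C[:,1],C[:,0],n]*1000
    print('disc',dk.sum(),'tilt',np.degrees(np.arccos(nn[2])),'height',((c-g)@n)*1000,Q.min(0),Q.max(0))
    x,y=(90,150) if k=='scene' else (300,80)
    cv2.imwrite(f"pics/{k}2.png",cv2.resize(cv2.cvtColor(p[y:y+130,x:x+130],cv2.COLOR_RGB2BGR),(390,390),interpolation=2))
cv2.imwrite("pics/d2.png",cv2.hconcat([cv2.imread("pics/scene2.png"),cv2.imread("pics/top2.png")]))
```

```text
t 6.7 L [-45.19   3.94  60.81] th 30.1 F [-0.7323 -0.4458 -2.6087] M [0.0194 0.5621 0.08  ] w 0.121
grip robot [ 0.614  -0.2752  0.221 ]
scene red 254 mean off (cov axes) [ 4.5735  8.0323 -4.0851] [ -3.7284 -31.7331 -24.5733] [ 8.2539 37.7868 10.5025]
disc 849 tilt 29.7398318339174 height -25.341179564346465 [-59.1284 -60.0246 -31.9731] [ 64.4752  65.6514 -22.8726]
top red 67 mean off (cov axes) [ 2.6183 28.2868  7.4238] [ -3.8107  14.8962 -14.3432] [ 8.1904 38.356  12.7637]
disc 1083 tilt 30.456999071032936 height -24.80886512936356 [-60.3435 -53.7742 -31.4995] [ 63.5516  64.6633 -20.1532]
```

View pics/d2.png

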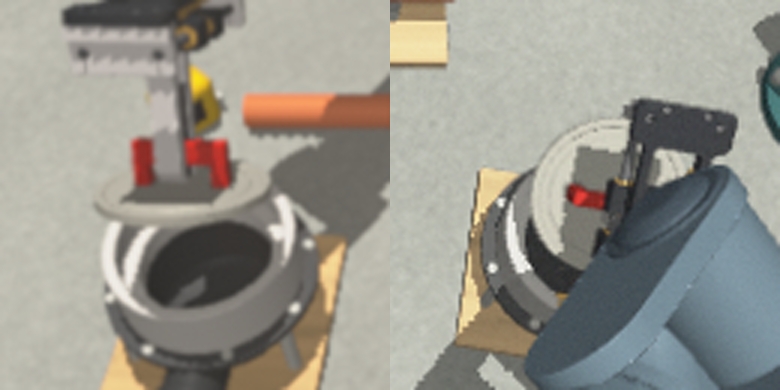

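The cover is held at 30°, directly above the collar; in the crop, the disc is at scene (185,195) and the rim at (200,260). Before feeding it in, I'll refine the seat's position relative to the cover.

Run:
```python
from t import *
box={'top':(322,402,122,208),'scene':(118,205,198,275)}
C=frame(-8.9,30)
for k in('top','scene'):
    p,d=load(k,0);P=cloud(k,d);H=hsv(p);r,o=rays(k);a,b,c,e=box[k]
    m=np.zeros((384,512),bool);m[c:e,a:b]=1
    X=o+r*((.126-o[2])/r[...,2])[...,None]
    for vt in(185,205):
        q=m&(P[...,2]>.116)&(H[...,1]<50)&(H[...,2]>vt)
        ctr=np.array([.6205,-.2804])
        for _ in range(6):
            rad=np.linalg.norm(X[...,:2]-ctr,axis=-1);Q=X[q&(rad>.062)&(rad<.080)];f=circ(Q[:,0],Q[:,1]);ctr=np.array(f[:2])
        an=np.arctan2(Q[:,1]-ctr[1],Q[:,0]-ctr[0]);R=np.hypot(*(Q[:,:2]-ctr).T)
        # per-angle inner/outer edge midpoints
        bi=((an+np.pi)/(2*np.pi)*24).astype(int);M=[]
        for i in range(24):
            w=R[bi==i]
            if len(w)>8: M.append([ (np.percentile(w,4)+np.percentile(w,96))/2, (i+.5)/24*2*np.pi-np.pi])
        M=np.array(M);g=circ(ctr[0]+M[:,0]*np.cos(M[:,1]),ctr[1]+M[:,0]*np.sin(M[:,1]))
        print(k,vt,len(Q),np.array(f),'mid',np.array(g),len(M))
# held disc outline: points on disc, circle fit on hull in cover axes
s=get_state();A=s['ee_rot'];B=np.c_[A[:,1],A[:,0],-A[:,2]];g=s['position']+.019*B[:,2]
for k in('top','scene'):
    p,d=load(k,2);P=cloud(k,d);H=hsv(p);r,o=rays(k)
    e=(P-g)@B[:,2];near=(np.linalg.norm(P-g,axis=-1)<.1)&(abs(e+.026)<.007)&(H[...,1]<70)
    Xp=o+r*(((g-.026*B[:,2]-o)@B[:,2])/(r@B[:,2]))[...,None];Q=((Xp-g)@B*1000)[near][:,:2]
    h=cv2.convexHull(Q.astype(np.float32))[:,0].astype(float);f=circ(h[:,0],h[:,1])
    for _ in range(3):
        rr=np.hypot(h[:,0]-f[0],h[:,1]-f[1]);h=h[abs(rr-f[2])<2.0];f=circ(h[:,0],h[:,1])
    print(k,'disc circ in cover axes',np.array(f),len(h))
```

```text
top 185 445 [ 0.6197 -0.2821  0.0709] mid [ 0.6198 -0.2822  0.0708] 22
top 205 345 [ 0.6199 -0.2821  0.0707] mid [ 0.62   -0.2822  0.0706] 21
scene 185 537 [ 0.6195 -0.281   0.071 ] mid [ 0.6195 -0.281   0.0709] 21
scene 205 459 [ 0.6192 -0.2812  0.071 ] mid [ 0.6192 -0.2812  0.071 ] 21
top disc circ in cover axes [ 1.8851  2.9012 62.1492] 40
scene disc circ in cover axes [ 6.4745  5.838  67.0976] 16
```

```bash
sed -i 's/^gs=.*/gs=np.array([.6179,-.2844,.1]);PSI=-9.5;F=frame(PSI,0)/' t.py
python3 - <<'E'
from t import *
where();go(-44,35,30);go(-44,12,30);go(-58.5,3.5,30)
E
```

```text
t 6.8 L [-43.18   7.91  60.93] th 30.11 F [ 0.6177  0.319  -2.5205] M [ 0.0011  0.5495 -0.0442] w 0.129
(-44, 35, 30)
rv [ 0.0019 -0.0019  0.0025] deg 0.2 mm [ -8.05 -13.71  22.13] len 27.2
(-44, 12, 30)
rv [ 0.0019 -0.0019  0.0025] deg 0.2 mm [ -8.06 -25.24  42.02] len 49.7
(-58.5, 3.5, 30)
rv [ 0.0019 -0.0019  0.0025] deg 0.2 mm [ -8.01 -42.05  42.1 ] len 60.0
```

Call:
drive_tool(plan=[[[0.002,-0.002,0.002,-4,-7,11,-1],[0.002,-0.002,0.002,-8,-14,22,-1],[0.002,-0.002,0.002,-8,-18,30,-1],[0.002,-0.002,0.002,-8,-22,37,-1],[0.002,-0.002,0.002,-8,-25,42,-1]]])

```text
time: 7.3
position: [0.6211, -0.2854, 0.1541]
ee_rot: [[0.166, 0.855, 0.492], [0.986, -0.144, -0.082], [0.001, 0.499, -0.867]]
ft_force: [-0.2, -0.1, -3.2]
grip_width: 0.122
gripper_force: 45.0
```

Call:
drive_tool(plan=[[[0,0,0,0,0,0,-1],[0,0,0,0,0,0,-1],[0,0,0,0,0,0,-1],[0,0,0,0,0,0,-1],[0,0,0,0,0,0,-1]]])

```text
time: 7.8
position: [0.6217, -0.2857, 0.1562]
ee_rot: [[0.165, 0.854, 0.493], [0.986, -0.143, -0.083], [-0.001, 0.5, -0.866]]
ft_force: [-0.3, -1.8, -1.6]
grip_width: 0.12
gripper_force: 45.0
```

Run:
```python
from t import *
where();go(-58.5,3.5,30);go(-58.5,1,30)
for k in('scene','top'):
    p,d=get_image(k);np.savez(f"pics/{k}3.npz",p=p,d=d)
    x,y=(95,165) if k=='scene' else (305,95)
    cv2.imwrite(f"pics/{k}3.png",cv2.resize(cv2.cvtColor(p[y:y+120,x:x+100],cv2.COLOR_RGB2BGR),(400,480),interpolation=2))
cv2.imwrite("pics/d3.png",cv2.hconcat([cv2.imread("pics/scene3.png"),cv2.imread("pics/top3.png")]))
```

```text
t 7.8 L [-43.57  -0.68  12.51] th 30.03 F [-0.2893 -1.8482 -1.5678] M [0.0043 0.5125 0.0138] w 0.12
(-58.5, 3.5, 30)
rv [ 0.0005  0.0008 -0.0001] deg 0.1 mm [  0.67 -17.43   0.36] len 17.4
(-58.5, 1, 30)
rv [ 0.0005  0.0008 -0.0001] deg 0.1 mm [  0.67 -18.68   2.53] len 18.9
```

View pics/d3.png

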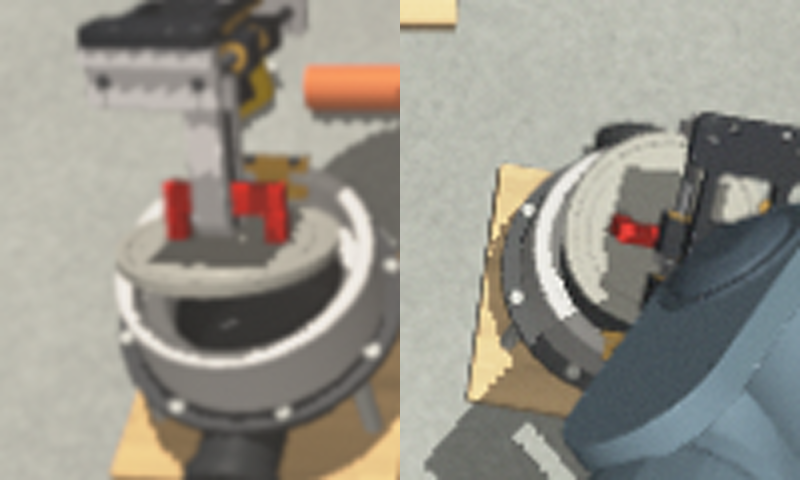

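Run:
```python
from t import *
s=get_state();A=s['ee_rot'];B=np.c_[A[:,1],A[:,0],-A[:,2]];g=s['position']+.019*B[:,2]
print(s['ft_force'],s['time'])
Sc=np.array([.6197,-.2817,.1])
for k in('scene','top'):
    p,d=load(k,3);P=cloud(k,d);H=hsv(p);h,ss,v=[H[...,i].astype(int) for i in range(3)]
    L=(P-g)@B*1000
    dk=(np.abs(L[...,2]+26)<6)&(np.hypot(L[...,0],L[...,1])<72)&(ss<70)
    Q=L[dk];
    # y extents by bins of x
    for x0 in range(-50,60,15):
        w=Q[(Q[:,0]>x0)&(Q[:,0]<x0+15)][:,1]
        if len(w)>20: print(k,x0,np.percentile(w,[1,99]).round(1),len(w))
    red=(np.abs(L)<45).all(-1)&((h<8)|(h>172))&(ss>120);w=L[red];print('red y',np.percentile(w[:,1],[1,99]),'x',np.percentile(w[:,0],[1,99]),'z',np.percentile(w[:,2],[1,99]))
    W=(P-Sc)@F*1000
    rim=(abs(W[...,2]-26)<4)&(np.hypot(W[...,0],W[...,1])<80)&(np.hypot(W[...,0],W[...,1])>60)&~dk&(ss<50)&(v>185)
    r,o=rays(k);X=o+r*((.126-o[2])/r[...,2])[...,None];f=circ(X[rim][:,0],X[rim][:,1]);print(k,'rim now',rim.sum(),np.array(f))
```

```text
[ 0.027   0.7044 -2.7274] 7.9
scene -50 [-39.   50.1] 27
scene -35 [-53.1  59. ] 49
scene -20 [-59.1  62.7] 65
scene -5 [-57.4  65.5] 124
scene 10 [-56.1  64.1] 156
scene 25 [-51.   58.5] 153
scene 40 [-45.   49.1] 144
scene 55 [-25.2  32.6] 96
red y [-30.6812  37.2341] x [-1.8646  8.7838] z [-23.3234  10.4351]
scene rim now 328 [ 0.6208 -0.2816  0.0715]
top -50 [ 7.9 50.6] 85
top -35 [ 2.7 58. ] 119
top -20 [ 7.3 63.7] 106
top -5 [ 9.9 64.7] 88
top 10 [-50.1  62.4] 176
top 25 [-51.7  58. ] 206
top 40 [-39.6  50.5] 124
top 55 [ 0.9 32. ] 34
red y [15.7451 36.8328] x [-3.6942  7.9391] z [-14.9136  12.3735]
top rim now 155 [ 0.6216 -0.2778  0.0674]
```

The picture shows the low side inside the collar and below the rim (crop scene 230,260), with the keeper at (280,170). The numbers say it is centred in y to within about 1 mm. I'll slide it in under the tongue.

Call:
drive_tool(plan=[[[0,0,0,1,-3,0,-1],[0,0,0,1,-7,0,-1],[0,0,0,1,-11,0,-1],[0,0,0,1,-15,0,-1],[0,0,0,1,-17,0,-1]]])

```text
time: 8.4
position: [0.612, -0.2846, 0.1533]
ee_rot: [[0.17, 0.846, 0.505], [0.985, -0.145, -0.09], [-0.003, 0.513, -0.858]]
ft_force: [17.3, 0.4, 2.3]
grip_width: 0.125
gripper_force: 45.1
```

Run:
```python
from t import *
where();go(-58.5,1,30)
```

```text
t 8.4 L [-52.64  -1.     8.94] th 30.88 F [17.33    0.4221  2.2688] M [ 0.0123 -3.3238  0.0717] w 0.125
(-58.5, 1, 30)
rv [ 0.0154  0.0053 -0.0033] deg 1.0 mm [ 1.12 -8.9   4.77] len 10.2
```

Call:
drive_tool(plan=[[[0,0,0,0,6,0,-1],[0,0,0,0,10,0,-1],[0,0,0,0,12,0,-1],[0,0,0,0,12,0,-1],[0,0,0,0,12,0,-1]]])

```text
time: 8.9
position: [0.6169, -0.2837, 0.1525]
ee_rot: [[0.165, 0.855, 0.492], [0.986, -0.144, -0.082], [0.0, 0.499, -0.867]]
ft_force: [0.5, 0.6, -2.1]
grip_width: 0.119
gripper_force: 45.0
```

Run:
```python
from t import *
where();go(-46,4,30);go(-46,2,30)
```

```text
t 8.9 L [-48.72   0.57   8.9 ] th 29.93 F [ 0.4875  0.6382 -2.0896] M [-0.0515  0.5495 -0.0119] w 0.119
(-46, 4, 30)
rv [-0.0013 -0.     -0.0005] deg 0.1 mm [-0.54 -0.1   5.53] len 5.6
(-46, 2, 30)
rv [-0.0013 -0.     -0.0005] deg 0.1 mm [-0.54 -1.1   7.26] len 7.4
```

Call:
drive_tool(plan=[[[0,0,0,0,0,2,-1],[0,0,0,0,-1,4,-1],[0,0,0,0,-1,6,-1],[0,0,0,0,-1,7,-1],[0,0,0,0,-1,7,-1]]])

```text
time: 9.4
position: [0.62, -0.2842, 0.1462]
ee_rot: [[0.165, 0.854, 0.493], [0.986, -0.143, -0.083], [-0.0, 0.499, -0.866]]
ft_force: [-0.1, 0.6, -2.2]
grip_width: 0.123
gripper_force: 45.0
```

Run:
```python
from t import *
where();go(-52,1.5,30);go(-57,1,30)
```

```text
t 9.4 L [-45.58   0.52   2.65] th 29.97 F [-0.1129  0.5939 -2.1958] M [-0.0053  0.5587 -0.0381] w 0.123
(-52, 1.5, 30)
rv [-0.0006  0.0002 -0.0003] deg 0.0 mm [-0.5  -6.14 -2.24] len 6.6
(-57, 1, 30)
rv [-0.0006  0.0002 -0.0003] deg 0.0 mm [ -0.51 -10.72  -4.31] len 11.6
```

Call:
drive_tool(plan=[[[0,0,0,0,-2,-0.5,-1],[0,0,0,0,-4,-1.5,-1],[0,0,0,0,-6,-2,-1],[0,0,0,0,-8,-3,-1],[0,0,0,0,-9,-3,-1]]])

```text
time: 9.9
position: [0.6106, -0.2828, 0.1447]
ee_rot: [[0.166, 0.854, 0.493], [0.986, -0.143, -0.083], [-0.0, 0.5, -0.866]]
ft_force: [1.2, -1.1, -1.4]
grip_width: 0.124
gripper_force: 45.0
```

Run:
```python
from t import *
where();go(-57,1,30);go(-60,0.5,30)
```

```text
t 9.9 L [-55.03   0.39   1.13] th 29.99 F [ 1.1643 -1.136  -1.4312] M [-0.0072  0.5756  0.0329] w 0.124
(-57, 1, 30)
rv [-0.0001  0.0005 -0.0004] deg 0.0 mm [-0.37 -1.77 -0.88] len 2.0
(-60, 0.5, 30)
rv [-0.0001  0.0005 -0.0004] deg 0.0 mm [-0.37 -4.62 -1.95] len 5.0
```

Call:
drive_tool(plan=[[[0,0,0,0,-0.5,0.5,-1],[0,0,0,0,-1,1,-1],[0,0,0,0,-1.5,1.5,-1],[0,0,0,0,-2,2,-1],[0,0,0,0,-2,2,-1]]])

```text
time: 10.4
position: [0.6106, -0.2829, 0.1427]
ee_rot: [[0.166, 0.854, 0.494], [0.986, -0.143, -0.083], [-0.001, 0.501, -0.865]]
ft_force: [-0.2, -0.3, 1.3]
grip_width: 0.123
gripper_force: 45.0
```

Run:
```python
from t import *
where();go(-59,0,30);go(-60,0,25)
```

```text
t 10.4 L [-54.96   0.22  -0.93] th 30.06 F [-0.1592 -0.3067  1.2706] M [0.0523 0.358  0.018 ] w 0.123
(-59, 0, 30)
rv [ 0.0011  0.0008 -0.0002] deg 0.1 mm [-0.23 -3.02 -2.76] len 4.1
(-60, 0, 25)
rv [ 0.0883  0.0008 -0.0002] deg 5.1 mm [-0.22 -2.91  2.29] len 3.7
```

Call:
drive_tool(plan=[[[0,0,0,0,0,-0.8,-1],[0,0,0,0,-0.8,-1.2,-1],[0,0,0,0,-1.6,-1.7,-1],[0,0,0,0,-2.5,-2.1,-1],[0,0,0,0,-2.5,-2.1,-1]]])

```text
time: 10.9
position: [0.607, -0.2823, 0.1428]
ee_rot: [[0.166, 0.854, 0.493], [0.986, -0.143, -0.083], [-0.001, 0.5, -0.866]]
ft_force: [0.0, -0.3, -0.1]
grip_width: 0.126
gripper_force: 45.0
```

```bash
sed -i 's/-.2844,.1\]/-.2844,.0993]/' t.py
python3 - <<'E'
from t import *
where();go(-59,.3,30);go(-60,.3,27);go(-60,.3,20)
E
```

```text
t 10.9 L [-58.62   0.26  -0.1 ] th 30.02 F [ 0.0316 -0.2797 -0.0534] M [-0.025   0.171  -0.0366] w 0.126
(-59, 0.3, 30)
rv [ 0.0004  0.0008 -0.0002] deg 0.1 mm [-0.26 -0.13 -0.51] len 0.6
(-60, 0.3, 27)
rv [ 0.0527  0.0008 -0.0002] deg 3.0 mm [-0.25 -0.35  2.3 ] len 2.3
(-60, 0.3, 20)
rv [ 0.1749  0.0008 -0.0003] deg 10.0 mm [-0.25  0.48 10.14] len 10.2
```

Call:
drive_tool(plan=[[[0.035,0,0,0,-0.4,1.4,-1],[0.07,0,0,0,-0.6,3.3,-1],[0.105,0,0,0,-0.5,5.5,-1],[0.14,0,0,0,-0.2,7.8,-1],[0.175,0,0,0,0,9.8,-1]]])

```text
time: 11.4
position: [0.6116, -0.283, 0.1339]
ee_rot: [[0.165, 0.928, 0.335], [0.986, -0.156, -0.057], [-0.0, 0.34, -0.941]]
ft_force: [1.0, -0.2, -0.3]
grip_width: 0.125
gripper_force: 45.0
```

Run:
```python
from t import *
where();go(-61,.3,20);go(-61,.3,15);go(-62,.3,12)
```

```text
t 11.4 L [-60.9    0.38  -0.02] th 19.86 F [ 0.9959 -0.2273 -0.2954] M [-0.131   0.2365  0.0253] w 0.125
(-61, 0.3, 20)
rv [-0.0025  0.0005 -0.0003] deg 0.1 mm [-0.37 -0.02 -0.49] len 0.6
(-61, 0.3, 15)
rv [ 0.0848  0.0005 -0.0003] deg 4.9 mm [-0.37  0.97  5.05] len 5.2
(-62, 0.3, 12)
rv [ 0.1372  0.0005 -0.0003] deg 7.9 mm [-0.37  0.4   8.07] len 8.1
```

Call:
drive_tool(plan=[[[0.027,0,0,0,0,1.4,-1],[0.054,0,0,0,0.1,3,-1],[0.081,0,0,0,0.2,4.6,-1],[0.109,0,0,0,0.3,6.3,-1],[0.137,0,0,0,0.4,8,-1]]])

```text
time: 11.9
position: [0.6146, -0.2833, 0.1262]
ee_rot: [[0.165, 0.965, 0.204], [0.986, -0.162, -0.034], [0.0, 0.207, -0.978]]
ft_force: [0.3, 0.4, -2.1]
grip_width: 0.125
gripper_force: 45.0
```

Run:
```python
from t import *
where();go(-62.5,.3,7);go(-63,.3,4)
for k in('scene','top'):
    p,d=get_image(k);np.savez(f"pics/{k}4.npz",p=p,d=d)
    x,y=(95,165) if k=='scene' else (305,95)
    cv2.imwrite(f"pics/{k}4.png",cv2.resize(cv2.cvtColor(p[y:y+120,x:x+100],cv2.COLOR_RGB2BGR),(400,480),interpolation=2))
cv2.imwrite("pics/d4.png",cv2.hconcat([cv2.imread("pics/scene4.png"),cv2.imread("pics/top4.png")]))
```

```text
t 11.9 L [-62.14   0.56   0.13] th 11.95 F [ 0.3433  0.3559 -2.0842] M [-0.1458  0.2261  0.0031] w 0.125
(-62.5, 0.3, 7)
rv [ 0.0864  0.     -0.0004] deg 4.9 mm [-0.53  0.66  5.25] len 5.3
(-63, 0.3, 4)
rv [ 0.1387  0.     -0.0004] deg 7.9 mm [-0.53  0.53  8.51] len 8.5
```

View pics/d4.png

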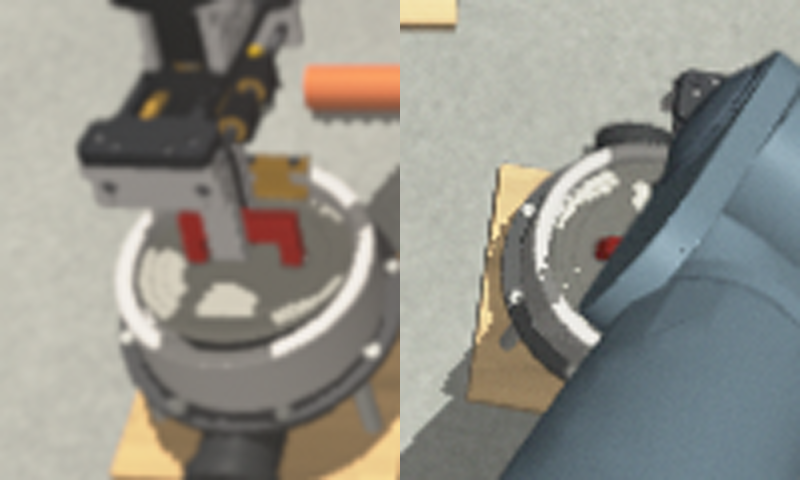

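The cover is now inside the collar on all sides (crop scene 240,275), with its low edge below the keeper (280,175) and the front gap even. I'll keep lowering.

Call:
drive_tool(plan=[[[0.02,0,0,0,0.1,1.2,-1],[0.04,0,0,0,0.3,2.4,-1],[0.06,0,0,0,0.4,3.6,-1],[0.08,0,0,0,0.5,4.9,-1],[0.1,0,0,0,0.6,6.1,-1]]])

```text
time: 12.5
position: [0.6166, -0.2837, 0.1206]
ee_rot: [[0.165, 0.98, 0.108], [0.986, -0.164, -0.018], [-0.0, 0.109, -0.994]]
ft_force: [-1.1, 0.8, -2.2]
grip_width: 0.124
gripper_force: 45.0
```

Run:
```python
from t import *
where();go(-63,.3,3);go(-63,.1,0)
```

```text
t 12.5 L [-62.44   0.47   0.47] th 6.28 F [-1.0555  0.7557 -2.2255] M [-0.0505  0.0935 -0.0066] w 0.124
(-63, 0.3, 3)
rv [ 0.0572  0.0002 -0.0004] deg 3.3 mm [-0.44  0.12  3.73] len 3.8
(-63, 0.1, 0)
rv [ 0.1096  0.0002 -0.0004] deg 6.3 mm [-0.44  0.55  7.28] len 7.3
```

Call:
drive_tool(plan=[[[0.02,0,0,0,0.2,1.3,-1],[0.04,0,0,0,0.3,2.6,-1],[0.06,0,0,0,0.4,4,-1],[0.08,0,0,0,0.5,5.3,-1],[0.095,0,0,0,0.5,6.4,-1]]])

```text
time: 13.0
position: [0.6181, -0.284, 0.1144]
ee_rot: [[0.165, 0.986, 0.015], [0.986, -0.165, -0.003], [-0.0, 0.015, -1.0]]
ft_force: [0.2, 1.1, -1.6]
grip_width: 0.122
gripper_force: 45.0
```

Run:
```python
from t import *
where();go(-63,-.3,0)
```

```text
t 13.0 L [-62.68   0.43   0.19] th 0.87 F [ 0.1672  1.0621 -1.6004] M [-0.1021  0.1236 -0.0193] w 0.122
(-63, -0.3, 0)
rv [ 0.0152  0.0003 -0.0004] deg 0.9 mm [-0.41 -0.13  1.44] len 1.5
```

Now to settle it onto the seat with light contact.

Call:
drive_tool(plan=[[[0.008,0,0,0,0,0.5,-1],[0.015,0,0,0,0,1,-1],[0.015,0,0,0,0,1.4,-1],[0.015,0,0,0,0,1.7,-1],[0.015,0,0,0,0,1.7,-1]]])

```text
time: 13.5
position: [0.6182, -0.2841, 0.1135]
ee_rot: [[0.166, 0.986, 0.002], [0.986, -0.166, -0.001], [-0.001, 0.002, -1.0]]
ft_force: [1.5, 0.2, 0.1]
grip_width: 0.123
gripper_force: 45.0
```

Run:
```python
from t import *
where();go(-63,-.3,0)
```

```text
t 13.5 L [-62.73   0.38   0.02] th 0.14 F [1.533  0.241  0.0916] M [ 0.0229  0.1315 -0.018 ] w 0.123
(-63, -0.3, 0)
rv [ 0.0024  0.0005 -0.0005] deg 0.1 mm [-0.36 -0.24  0.47] len 0.6
```

Call:
drive_tool(plan=[[[0.002,0,0,0,0,0.4,-1],[0.002,0,0,0,0,0.8,-1],[0.002,0,0,0,0,1,-1],[0.002,0,0,0,0,1,-1],[0.002,0,0,0,0,1,-1]]])

```text
time: 14.0
position: [0.6183, -0.284, 0.1132]
ee_rot: [[0.165, 0.986, 0.0], [0.986, -0.165, -0.001], [-0.001, 0.0, -1.0]]
ft_force: [0.2, 2.4, 5.9]
grip_width: 0.124
gripper_force: 45.0
```

Run:
```python
from t import *
where()
```

```text
t 14.0 L [-62.67   0.42  -0.07] th 0.02 F [0.1643 2.3889 5.9042] M [ 0.2669  0.5179 -0.0156] w 0.124
```

Call:
drive_tool(plan=[[[0,0,0,0,0,-0.4,-1],[0,0,0,0,0,-0.4,-1],[0,0,0,0,0,-0.4,-0.7],[0,0,0,0,0,-0.4,-0.5],[0,0,0,0,0,-0.4,-0.4]]], squeeze=10)

```text
time: 14.5
position: [0.6175, -0.284, 0.1115]
ee_rot: [[0.166, 0.986, -0.001], [0.986, -0.166, 0.0], [-0.0, -0.001, -1.0]]
ft_force: [-0.6, 0.5, -0.0]
grip_width: 0.281
gripper_force: 0.0
```

Call:
drive_tool(plan=[[[0,0,0,0,0,0,-0.4],[0,0,0,0,0,0,-0.4],[0,0,0,0,0,-3,-0.4],[0,0,0,0,0,-10,-0.4],[0,0,0,0,0,-20,-0.4]]])

```text
time: 15.0
position: [0.6178, -0.2839, 0.1326]
ee_rot: [[0.165, 0.986, -0.001], [0.986, -0.165, 0.0], [0.0, -0.001, -1.0]]
ft_force: [0.2, 0.5, 0.8]
grip_width: 0.304
gripper_force: 0.0
```

Call:
drive_tool(plan=[[[0,0,0,0,0,-20,-0.4],[0,0,0,0,0,-50,-0.4],[0,0,0,0,0,-90,-0.4],[0,0,0,-30,-35,-120,-0.4],[0,0,0,-60,-70,-140,-0.4]]])

```text
time: 15.5
position: [0.5436, -0.3295, 0.2741]
ee_rot: [[0.163, 0.987, 0.003], [0.987, -0.163, -0.003], [-0.003, 0.003, -1.0]]
ft_force: [0.5, -1.6, -0.2]
grip_width: 0.299
gripper_force: 0.0
```

Call:
drive_tool(plan=[[[0,0,0,20,-40,-10,-0.4],[0,0,0,40,-80,-10,-0.4],[0,0,0,60,-120,-10,-0.4],[0,0,0,70,-140,-10,-0.4],[0,0,0,70,-140,-10,-0.4]]])

```text
time: 16.0
position: [0.4156, -0.2359, 0.2816]
ee_rot: [[0.165, 0.986, 0.001], [0.986, -0.165, -0.002], [-0.002, 0.002, -1.0]]
ft_force: [-0.3, 0.1, -0.1]
grip_width: 0.304
gripper_force: 0.0
```

Run:
```python
from t import *
s=get_state();print(s['time'],s['position'],s['ft_force'])
for k in('scene','top'):
    p,d=get_image(k);np.savez(f"pics/{k}5.npz",p=p,d=d);P=cloud(k,d);H=hsv(p)
    W=(P-np.array([.6197,-.2817,.1]))@F*1000;rr=np.hypot(W[...,0],W[...,1])
    m=(rr<56)&(H[...,1]<60)&(abs(W[...,2]-7)<12);c,n=plane(W[m]);print(k,m.sum(),'disc top',c,'tilt',np.degrees(np.arccos(n[2])),n)
    x,y=(95,165) if k=='scene' else (305,95)
    cv2.imwrite(f"pics/{k}5.png",cv2.resize(cv2.cvtColor(p[y:y+120,x:x+100],cv2.COLOR_RGB2BGR),(400,480),interpolation=2))
cv2.imwrite("pics/d5.png",cv2.hconcat([cv2.imread("pics/scene5.png"),cv2.imread("pics/top5.png")]))
```

```text
16.0 [ 0.4156 -0.2359  0.2816] [-0.318   0.1196 -0.0539]
scene 1011 disc top [5.5087 2.3158 6.285 ] tilt 0.08477452984051749 [0.0013 0.0006 1.    ]
top 1053 disc top [-0.2825  2.7773  7.7467] tilt 0.1722578515849597 [-0.0013  0.0027  1.    ]
```

View pics/d5.png

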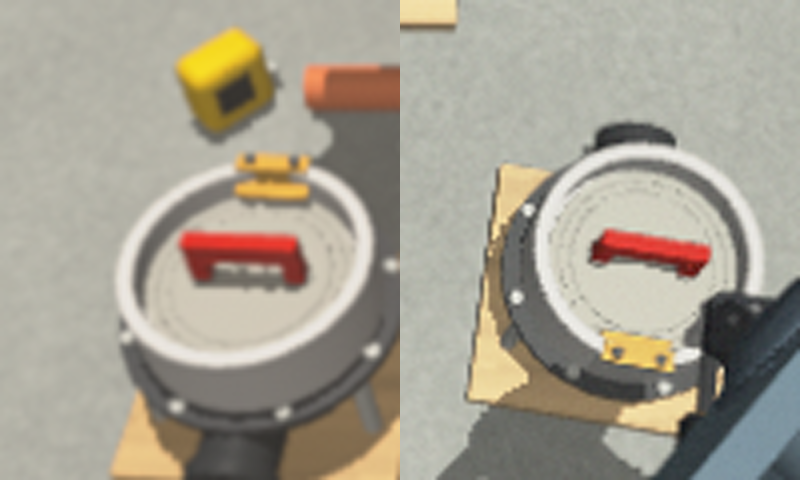

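The cover lies flat inside the collar (tilt under 0.2°, upper face about 7 mm above the seat), with its edge under the brass keeper (scene crop 272,190). The arm is clear, so I'm handing in.

```bash
python3 -c "
from rig import *
print(job_done())"
```

```text
the job is handed in; nothing more can be done
None
```

The cover is in the gully, flat on its seat with its edge under the keeper and the gripper clear. On the way in its edge met the tongue once (about 17 N), so I backed off and re-fed it lower. The job is handed in; no verdict came back.

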